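Press a sample tile flush in its jig with a cast spacer

ROBOT

A 6-joint arm with a two-finger parallel gripper is mounted at the origin on the work surface. World frame = base frame: x ahead of the robot, y to its left, z up, the work surface at z = 0. Lengths are in m, angles in rad, forces in N, time in s.
With the tool pointing down it reaches from about 0.35 to 0.975 m from the base axis. Payload 7.1 kg.
Tool frame: the origin (TCP) lies midway between the tips of the shut fingers; the grasp point (between the pads) lies 19 mm behind it; z points along the fingers, y is the line along which they close (so a half turn about z gives the same grasp; the last joint's range is limited). The gripper opens to 88 mm and grips with 3 to 60 N. Pads are 20 mm wide; open, the fingers measure 115 mm over their backs; the gripper's body (75 mm by 178 mm) begins 61 mm behind the grasp point.
Start: joints at [-1.265, 0.423, 1.63, -0, 1.089, -0.019], TCP at [0.199, -0.592, 0.223] pointing down, gripper open.
Joint ranges: [-3, 3], [-0.9, 2.11], [0.09, 2.58], [-1.31, 4.45], [0.11, 2.69], [-2.54, 2.54]. Speed limits (rad/s): [2.39, 2.39, 3.01, 3.14, 3.14, 3.14].

INTERFACE

Orientations are given as [roll, pitch, yaw] about the fixed x, y, z axes, in that order (R = Rz(yaw) Ry(pitch) Rx(roll)).
In Python, from station import ctrl gives the robot as it stands.
- The arm moves only by the tool servo_tool, never from a script. Its argument "increments" is a list of rows, each a list of 7 numbers: the shift along the tool's x, y, z normalised to -1 to 1, where 1 is 120 mm, then the turn, a rotation vector about the tool's x, y, z normalised to -1 to 1, where 1 is 180 degrees, then the closure, from 0 (fully open) to 1 (shut). A call has 1 to 20 rows; each row shifts and turns the commanded pose from where the row before left it, along the tool's axes as they then stand; what a row does not reach is not made up. A row lasts 1/10 s, in which the tool goes at most 50 mm and 8.59 degrees, less where a joint would pass 70% of its speed; a pose out of reach is approached as far as the arm can. A call with a number of a shift or a turn outside -1 to 1 is refused whole. A call with a gripper value outside its range is refused whole. The fingers move at their own pace and stop on an object; the grip force is fixed at half the most. Time passes only in rows, so rows that do not move let the fingers close. It gives the time, the measured TCP pose, the force, the opening and the grip force at its end, in the units of the state.
- ctrl.state(): the state, without advancing time (a new reading comes with each control period).
- ctrl.camera(name): name is "scene" or "top"; returns a dict with "image" (480x640x3 uint8, red, green, blue), "range_z" (480x640 float32, m along the optical axis (not along the pixel's ray), 0 where there is no reading), "fx", "fy", "cx", "cy" (pixels), "cam_to_world" (4x4, takes a point from camera to world coordinates). Camera axes: x right, y down, z forward; pixel columns grow to the right and rows downward; lengths in m; the calibration is good to about 2 mm. A picture is of the moment at which its call begins.
- ctrl.sign_off(): hands the job in; it is judged then, once.
The state is a dict: "t": time; "joint_pos": joint angles; "joint_velocities": joint speeds; "tau": joint torques, N m; "tool_pos": TCP position; "orientation": TCP orientation; "ft_force": force on the tool from outside, world axes, zero at the start; "torque": the same for the moment, N m; "gripper_width": opening from 0.0 (shut) to 1.0 (fully open); "finger_force": force on a finger pad.
Only numpy, scipy, OpenCV 4.12 (cv2) and the standard library are available. Lean on these libraries where they do the work, as an engineer would, in place of code of your own. Each camera call takes 0.05 s, during which the arm holds its last target. There are 200 camera calls.

TASK

Lift the orange cast spacer out of its mould and lower it, foot down and lengthwise along the gap, down to the jig's plate in the one gap between the tile and an end rail that is already wide enough for it; do not shift the tile to make room. Then push the spacer sideways so that it slides the tile flush and square against the opposite end rail, with firm hand pressure but no ramming. Finish still holding the spacer and pressing it against the tile; leave the jug, beaker and jar where they are.

Things in the scene. Friction and masses are not known exactly. Their poses are not given: they have to be found in the camera images.
- spacer: orange cast resin spacer, about 90 g. Origin: centre of its underside, z up. Lower block (foot) 64 mm long (x) x 18 mm thick (y) x 24 mm tall; on it, centred, a grip rib 40 mm long (x) x 12 mm thick (y) x 30 mm tall, so 54 mm tall in all. Symmetric under a half turn about z. Starts standing in the mould cavity, foot 22 mm deep, all of the rib above the mould
- spacer_grip (a point): point in the middle of the spacer's grip rib, 45 mm above its underside (9 mm below its top); take the rib across its 12 mm thickness
- mould: dark steel open mould block, fixed, 100 mm (x) x 60 mm (y) x 30 mm tall, origin at the centre of its underside. Cavity open at the top, centred, 67 x 21 mm, 22 mm deep (its floor 8 mm above the origin); the spacer's length lies along the mould's x
- jig: aluminium jig, fixed on the bench. Origin: centre of its underside. Base plate 130 mm (x) x 190 mm (y), top face 10 mm above the origin. Two blue end rails run along x at both y ends: inner faces at y = +73 and -73 mm, outer faces at +91 and -91 mm, tops 24 mm above the origin. Low dark side ledges, 6 mm high above the plate, inner faces at x = +58 and -58 mm, link the rails
- tile: loose glazed tile, blue on terracotta, about 280 g, 100 mm (x) x 110 mm (y) x 12 mm thick; origin at the centre of its underside. Lies flat on the jig's plate between the rails, its axes roughly along the jig's, off centre in the jig's y: the gap at one y end is 23 to 31 mm wide, at the other 5 to 13 mm; together they make 36 mm. It slides on the plate with about 1 to 3 N. Flush against a rail, its origin is at y = +18 or -18 mm in the jig frame
- jug: red plastic mug with a handle, 90 mm across, 95 mm tall, loose, origin at the centre of its underside; bystander
- beaker: glass beaker, 70 mm across, 85 mm tall, loose, origin at the centre of its underside; bystander
- jar: amber jar with green cap, 60 mm across, 85 mm tall, loose, origin at the centre of its underside; bystander

How it is judged:
By the outcome, as a careful person would: the job done as asked, in the order asked, and still so for the second after the job is handed in, while the arm keeps its last pose, push and grip.
It also fails if it takes over 45 s, if anything falls off the work surface, if the arm or the gripper's body presses on something with over 40 N, if the wrist force passes 120 N, or if a joint passes its speed limit or range.

## Working session

There is one attempt and no reset: what is moved stays moved. The work goes in short steps, Python scripts to look and compute and a tool call to move; the robot and the scene stay as the last step left them, time stands still between calls to the robot, and variables do not carry over. Pictures are saved under pics/ and viewed, at most 10 in all, crops included, and the job is handed in when it is done.

Besides the shell and the picture viewer there is one more tool, called by a JSON object that holds its "api" and its "payload", one argument or row to a line. servo_tool: Moves the arm, as the interface text tells. Its arguments: {"type":"object","properties":{"increments":{"type":"array","items":{"type":"array","items":{"type":"number","minimum":-1,"maximum":1}}}},"required":["increments"]}

```bash
mkdir -p pics; cat > h.py <<'E'
from station import ctrl
import numpy as np, cv2
def cam(n):
    c=ctrl.camera(n); return c
def pts(c):
    z=c["range_z"]; v,u=np.mgrid[0:480,0:640]
    P=np.stack([(u-c["cx"])/c["fx"]*z,(v-c["cy"])/c["fy"]*z,z,np.ones_like(z)],-1)@c["cam_to_world"].T
    P=P[...,:3]; P[z<=0]=np.nan; return P
def ray(c,u,v,h):
    T=c["cam_to_world"]; d=T[:3,:3]@[(u-c["cx"])/c["fx"],(v-c["cy"])/c["fy"],1]; o=T[:3,3]
    return o+d*(h-o[2])/d[2]
E
python3 - <<'E'
from h import *
for n in("top","scene"):
    c=cam(n); cv2.imwrite(f"pics/{n}0.png",c["image"][...,::-1]); np.savez(f"{n}0.npz",**c)
    print(n,c["fx"],c["cam_to_world"].round(3).tolist())
print(ctrl.state())
E
```

```text
top 611.1405353943002 [[-0.008, -0.982, 0.188, 0.325], [-1.0, 0.009, 0.004, -0.009], [-0.006, -0.188, -0.982, 1.403], [0.0, 0.0, 0.0, 1.0]]
scene 563.8044097602765 [[0.268, 0.595, -0.758, 1.761], [0.963, -0.158, 0.216, -0.335], [0.009, -0.788, -0.616, 1.041], [0.0, 0.0, 0.0, 1.0]]
{'t': 0.1, 'joint_pos': array([-1.26502155e+00,  4.23783227e-01,  1.63059534e+00, -1.69377547e-05,
        1.08861556e+00, -1.89916920e-02]), 'joint_velocities': array([ 0.00016482, -0.00227761, -0.00125313,  0.00039235, -0.00102736,
       -0.00025048]), 'tau': array([-2.06833480e-03, -5.45613456e+01, -2.74324197e+01,  6.45256997e-02,
        1.88631151e-02, -3.10289317e-05]), 'tool_pos': array([ 0.19930337, -0.59184096,  0.22197486]), 'orientation': array([-3.14019114e+00, -1.16219974e-05,  3.24774324e-01]), 'ft_force': array([-0.09105687,  0.23059714, -0.11945775]), 'torque': array([ 0.04182596,  0.01674368, -0.00286004]), 'finger_force': 0.0, 'gripper_width': 1.0034975554358903}
```

View pics/top0.png

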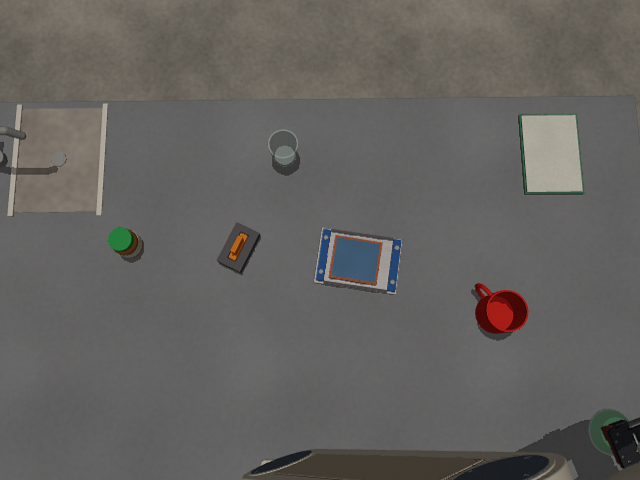

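View pics/scene0.png

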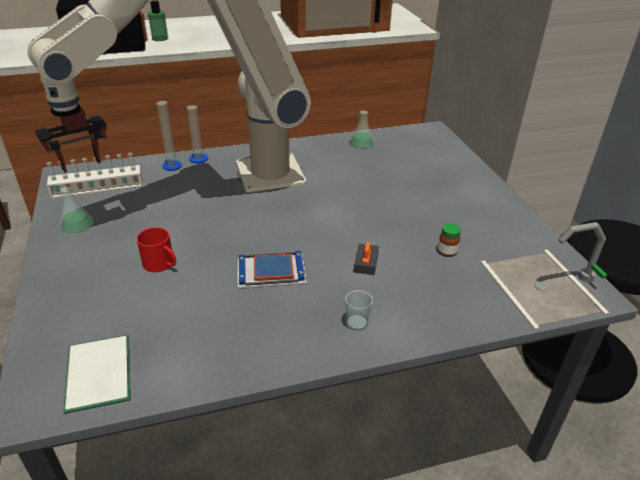

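The top view shows the spacer in its mould at (238,246) and the jig at (359,261). The tile is at about (355,260), with the wide gap on the right (x≈386), towards world −y. The mug, beaker and jar are well clear of the path.

```bash
cat >> h.py <<'E'
def masks(img,big=4):
    im=cv2.resize(img,None,fx=big,fy=big,interpolation=cv2.INTER_CUBIC)
    return cv2.cvtColor(im,cv2.COLOR_RGB2HSV)
def rects(c,lo,hi,roi,h,big=4,minA=60):
    hs=masks(c["image"],big); m=cv2.inRange(hs,np.array(lo),np.array(hi))
    r=np.zeros_like(m); x0,y0,x1,y1=[big*k for k in roi]; r[y0:y1,x0:x1]=m[y0:y1,x0:x1]
    out=[]
    for k in cv2.findContours(r,cv2.RETR_EXTERNAL,cv2.CHAIN_APPROX_NONE)[0]:
        if cv2.contourArea(k)<minA*big*big/4: continue
        uv=(k[:,0,:]+.5)/big-.5
        W=np.array([ray(c,u,v,h)[:2] for u,v in uv])*1000
        (cx,cy),(w,l),a=cv2.minAreaRect(W.astype(np.float32))
        if w<l: w,l,a=l,w,a+90
        out.append((round(cx,1),round(cy,1),round(w,1),round(l,1),round((a+90)%180-90,2)))
    return out
E
python3 - <<'E'
from h import *
c={k:v for k,v in np.load("top0.npz").items()}; s={k:v for k,v in np.load("scene0.npz").items()}
for n,cc,R,J in(("top",c,(210,215,270,280),(305,220,412,300)),("scene",s,(345,235,390,280),(230,245,312,292))):
    print(n)
    print("orange z54+8 rib top",rects(cc,(5,150,120),(20,255,255),R,.062,minA=20))
    print("mould",rects(cc,(0,0,0),(180,90,75),R,.03))
    print("rails",rects(cc,(100,150,90),(125,255,255),J,.024,minA=30))
    print("tile blue@22",rects(cc,(95,80,60),(118,190,200),J,.022))
    print("terracotta",rects(cc,(0,80,60),(18,255,255),J,.022))
    print("white",rects(cc,(0,0,130),(180,70,255),J,.010))
    for nm,(x0,y0,x1,y1) in(("m",R),("j",J)):
        cv2.imwrite(f"pics/{n}_{nm}.png",cv2.resize(cc["image"][y0:y1,x0:x1,::-1],None,fx=6,fy=6,interpolation=cv2.INTER_CUBIC))
P=pts(c)
for u,v in((238,246),(225,262),(322,262),(355,260),(386,262)): print(u,v,P[v,u].round(4),c["image"][v,u])
E
python3 -c "
import cv2,numpy as np
a=[cv2.imread('pics/'+n+'.png') for n in('top_j','top_m')]
h=max(i.shape[0] for i in a)
o=np.hstack([cv2.copyMakeBorder(cv2.resize(i,None,fx=.8,fy=.8),0,0,0,0,0) if 0 else cv2.copyMakeBorder(i,0,h-i.shape[0],0,0,0) for i in a])
o=cv2.resize(o,None,fx=.79,fy=.79);print(o.shape);cv2.imwrite('pics/crop1.png',o)"
```

```text
top
orange z54+8 rib top [(570.7, 158.7, 62.9, 21.1, -26.67)]
mould [(570.3, 158.4, 105.3, 68.0, -26.4)]
rails [(530.6, -195.2, 118.4, 17.0, -8.98), (556.1, -34.1, 118.5, 15.9, -8.93)]
tile blue@22 [(531.2, -195.5, 120.6, 18.4, -8.94), (544.3, -107.6, 98.3, 88.3, 80.13), (556.7, -34.0, 120.5, 17.7, -9.05)]
terracotta [(543.6, -107.5, 110.5, 101.5, 79.98)]
white [(544.2, -114.5, 146.0, 114.9, 81.07), (557.4, -24.3, 130.0, 20.8, -1.99)]
scene
orange z54+8 rib top [(604.1, 152.8, 93.4, 20.5, -27.09)]
mould [(596.0, 154.0, 129.6, 60.8, -26.73)]
rails [(584.9, -202.5, 20.1, 13.7, -9.63), (531.8, -193.6, 70.9, 13.4, -9.63), (482.0, -184.6, 17.4, 13.1, 65.69), (561.5, -34.0, 119.6, 15.0, -9.26)]
tile blue@22 [(545.3, -106.1, 96.5, 86.5, 79.97), (536.6, -194.7, 133.5, 18.7, -9.55), (562.4, -33.8, 133.1, 19.8, -9.6)]
terracotta [(551.0, -107.5, 115.6, 112.3, -10.34)]
white [(616.1, -60.9, 95.0, 45.7, -68.9), (536.2, -150.2, 111.2, 72.4, -8.62), (535.0, -198.8, 133.6, 23.9, -7.72), (553.5, -45.3, 109.5, 18.1, -14.55), (535.5, -16.2, 79.3, 6.0, -8.78)]
238 246 [0.5711 0.1569 0.0573] [96 45 11]
225 262 [0.5401 0.19   0.0256] [74 72 71]
322 262 [ 0.5385 -0.0313  0.0233] [ 34  70 115]
355 260 [ 0.5424 -0.1067  0.0235] [ 62  89 112]
386 262 [ 0.5397 -0.1794  0.0069] [158 152 149]
(379, 792, 3)
```

View pics/crop1.png

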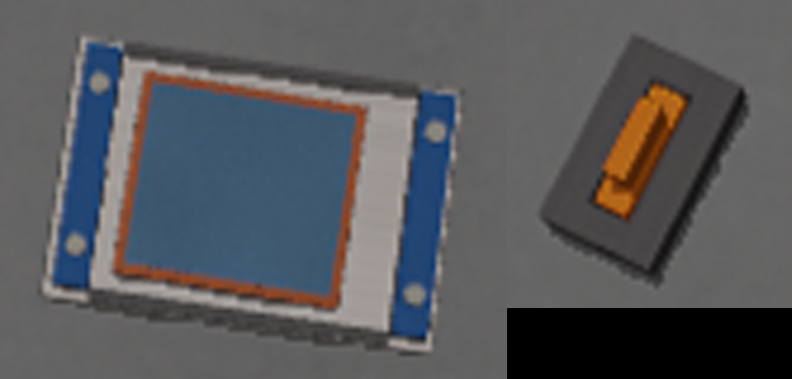

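Jig centre is about (543.7, −114.7) with yaw −9.0°. The tile sits at +7.1 mm in the jig's y, so the wide gap of about 25 mm is at −y. Next I refine the rib top from its height.

```bash
python3 - <<'E'
from h import *
c={k:v for k,v in np.load("top0.npz").items()}; s={k:v for k,v in np.load("scene0.npz").items()}
for cc,R in((c,(210,215,270,280)),(s,(345,235,390,280))):
    for lo in(130,160,185): print(lo,"z62",rects(cc,(5,150,lo),(20,255,255),R,.062,8,20),"z32",rects(cc,(5,150,lo),(20,255,255),R,.032,8,20))
    P=pts(cc)[R[1]:R[3],R[0]:R[2]].reshape(-1,3); 
    for lo,hi in((.05,.08),(.024,.04)):
        Q=P[(P[:,2]>lo)&(P[:,2]<hi)]*1000; print(lo,len(Q),Q.mean(0).round(1),np.median(Q[:,2]).round(1),cv2.minAreaRect(Q[:,:2].astype(np.float32)))
E
```

```text
130 z62 [(570.8, 158.7, 62.4, 20.8, -26.84)] z32 [(576.3, 162.5, 63.8, 21.2, -26.84)]
160 z62 [(547.5, 168.5, 15.8, 10.8, 61.24), (577.0, 155.7, 47.2, 19.2, -27.9)] z32 [(552.5, 172.5, 16.2, 11.1, 61.24), (582.6, 159.4, 48.2, 19.6, -27.9)]
185 z62 [] z32 []
0.05 114 [574.5 160.8  60.2] 60.9 ((574.3388671875, 161.49851989746094), (13.207559585571289, 38.57028579711914), 63.875831604003906)
0.024 953 [574.2 160.8  29.3] 29.2 ((575.4299926757812, 161.22137451171875), (61.207481384277344, 100.64783477783203), 63.427101135253906)
130 z62 [(604.0, 152.8, 93.6, 20.5, -27.25)] z32 [(568.6, 167.7, 96.5, 21.1, -27.25)]
160 z62 [(603.3, 152.9, 92.2, 19.1, -26.88)] z32 [(567.8, 167.9, 95.0, 19.7, -26.88)]
185 z62 [(625.9, 141.7, 39.2, 17.6, -28.74), (583.6, 161.1, 49.6, 15.5, -19.65)] z32 [(591.1, 156.3, 40.4, 18.1, -28.74), (547.5, 176.3, 51.1, 16.0, -19.65)]
0.05 51 [581.5 161.8  59.6] 60.2 ((580.0239868164062, 162.61477661132812), (12.03315544128418, 45.46446228027344), 64.43816375732422)
0.024 417 [584.7 160.1  29.5] 29.2 ((577.85546875, 163.21066284179688), (59.99864959716797, 107.74347686767578), 63.45853042602539)
```

Spacer is at (574.8, 161.2) with yaw −26.5°. I'll turn the tool to that yaw, then travel along −tool y.

{"api": "servo_tool", "payload": {
  "increments": [
    [0,0,0,0,0,0.0418,0],
    [0,0,0,0,0,0.0418,0],
    [0,0,0,0,0,0.0418,0],
    [0,0,0,0,0,0.0418,0],
    [0,0,0,0,0,0.0418,0],
    [0,0,0,0,0,0.0416,0],
    [0,-0.2,0,0,0,0,0],
    [0,-0.35,0,0,0,0,0],
    [0,-0.38,0,0,0,0,0],
    [0,-0.38,0,0,0,0,0],
    [0,-0.38,0,0,0,0,0],
    [0,-0.38,0,0,0,0,0],
    [0,-0.38,0,0,0,0,0],
    [0,-0.38,0,0,0,0,0],
    [0,-0.38,0,0,0,0,0],
    [0,-0.38,0,0,0,0,0],
    [0,-0.38,0,0,0,0,0],
    [0,-0.38,0,0,0,0,0],
    [0,-0.38,0,0,0,0,0],
    [0,-0.38,0,0,0,0,0]
  ]
}}

```text
t: 2.1
tool_pos: [0.4734, -0.0416, 0.2226]
orientation: [3.141, 0.0, -0.462]
ft_force: [0.5, -0.6, 0.5]
gripper_width: 1.001
finger_force: 0.0
```

{"api": "servo_tool", "payload": {
  "increments": [
    [0,-0.38,0,0,0,0,0],
    [0,-0.38,0,0,0,0,0],
    [0,-0.38,0,0,0,0,0],
    [0,-0.38,0.2,0,0,0,0],
    [0,-0.28,0.2,0,0,0,0],
    [0,-0.1,0.2,0,0,0,0],
    [0,0,0.2,0,0,0,0],
    [0,0,0,0,0,0,0]
  ]
}}

```text
t: 2.9
tool_pos: [0.5716, 0.1592, 0.1239]
orientation: [3.137, 0.005, -0.462]
ft_force: [-0.6, 0.4, 1.3]
gripper_width: 1.002
finger_force: 0.0
```

```bash
cat >> h.py <<'E'
def to(x,y,z,yaw):
    s=ctrl.state(); p=s["tool_pos"]*1000; o=s["orientation"]; a=o[2]
    d=np.array([x,y])-p[:2]; e=(yaw-np.degrees(a)+90)%180-90
    print("now",p.round(1),np.degrees(o).round(2),"move tool x,y,z,rz (units):",((d@[np.cos(a),np.sin(a)])/120).round(4),((d@[np.sin(a),-np.cos(a)])/120).round(4),round((p[2]-z)/120,4),round(-e/180,4), "F",s["ft_force"].round(1),"w",s["gripper_width"],"t",s["t"])
E
python3 -c "
from h import *
to(574.8,161.2,35,-26.5)
c=cam('scene');cv2.imwrite('pics/s1.png',c['image'][150:330,230:500,::-1].repeat(2,0).repeat(2,1))"
```

```text
now [571.6 159.2 123.9] [179.74   0.3  -26.44] move tool x,y,z,rz (units): 0.0167 -0.0266 0.7404 0.0003 F [-0.6  0.4  1.3] w 1.0015329109408062 t 2.9
```

View pics/s1.png

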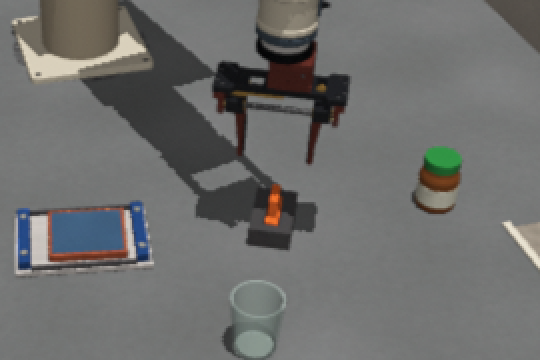

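The fingers straddle the rib: tips at (240,155) and (310,160), rib at (274,205). I'll descend.

{"api": "servo_tool", "payload": {
  "increments": [
    [0,0,0.2,0,0,0,0],
    [0,0,0.2,0,0,0,0],
    [0,0,0.1,0,0,0,0],
    [0,0,0,0,0,0,0],
    [0,0,0,0,0,0,0],
    [0,0,0,0,0,0,0]
  ]
}}

```text
t: 3.55
tool_pos: [0.5752, 0.1595, 0.0688]
orientation: [-3.14, -0.002, -0.463]
ft_force: [0.4, 0.0, -0.5]
gripper_width: 0.996
finger_force: 0.0
```

```bash
python3 -c "
from h import *
to(574.8,161.2,35.5,-26.5)"
```

```text
now [575.2 159.5  68.8] [-1.7991e+02 -1.0000e-01 -2.6510e+01] move tool x,y,z,rz (units): -0.0093 -0.0116 0.2778 -0.0 F [ 0.4  0.  -0.5] w 0.9958602527852999 t 3.55
```

{"api": "servo_tool", "payload": {
  "increments": [
    [-0.005,-0.01,0.14,0,0,0,0],
    [0,0,0.1,0,0,0,0],
    [0,0,0.03,0,0,0,0],
    [0,0,0,0,0,0,0],
    [0,0,0,0,0,0,0]
  ]
}}

```text
t: 4.05
tool_pos: [0.5741, 0.1607, 0.0347]
orientation: [3.141, 0.0, -0.463]
ft_force: [0.7, -0.4, 0.7]
gripper_width: 1.0
finger_force: 0.0
```

{"api": "servo_tool", "payload": {
  "increments": [
    [0,0,0,0,0,0,0.5],
    [0,0,0,0,0,0,0.75],
    [0,0,0,0,0,0,0.85],
    [0,0,0,0,0,0,1],
    [0,0,0,0,0,0,1],
    [0,0,0,0,0,0,1],
    [0,0,0,0,0,0,1]
  ]
}}

```text
t: 4.75
tool_pos: [0.5742, 0.1606, 0.035]
orientation: [-3.142, -0.0, -0.463]
ft_force: [-0.1, 0.5, -0.1]
gripper_width: 0.403
finger_force: 0.0
```

```bash
python3 -c "
from h import *
to(574.8,161.2,35,-26.5);print(ctrl.state()['finger_force'])"
```

```text
now [574.2 160.6  35. ] [-180.    -0.   -26.5] move tool x,y,z,rz (units): 0.0025 -0.0065 0.0001 -0.0 F [-0.1  0.5 -0.1] w 0.4028384350706393 t 4.75
0.0
```

Still closing.

{"api": "servo_tool", "payload": {
  "increments": [
    [0,0,0,0,0,0,1],
    [0,0,0,0,0,0,1],
    [0,0,0,0,0,0,1],
    [0,0,0,0,0,0,1],
    [0,0,0,0,0,0,1],
    [0,0,0,0,0,0,1]
  ]
}}

```text
t: 5.35
tool_pos: [0.5748, 0.1613, 0.035]
orientation: [-3.14, -0.001, -0.463]
ft_force: [2.4, 5.0, -3.1]
gripper_width: 0.133
finger_force: 30.0
```

{"api": "servo_tool", "payload": {
  "increments": [
    [0,0,-0.04,0,0,0,1],
    [0,0,-0.08,0,0,0,1],
    [0,0,-0.12,0,0,0,1],
    [0,0,-0.16,0,0,0,1],
    [0,0,-0.2,0,0,0,1],
    [0,0,-0.15,0,0,0,1],
    [0,0,0,0,0,0,1],
    [0,0,0,0,0,0,1]
  ]
}}

```text
t: 6.15
tool_pos: [0.5738, 0.1604, 0.1248]
orientation: [3.141, 0.0, -0.462]
ft_force: [-0.3, -0.0, -1.4]
gripper_width: 0.137
finger_force: 30.0
```

```bash
python3 - <<'E'
from h import *
a=np.radians(-9.0); y=-61
t=np.array([543.7,-114.7])+y*np.array([-np.sin(a),np.cos(a)]); print(t)
to(t[0],t[1],90,-9.0); print(ctrl.state()["finger_force"])
E
```

```text
[ 534.15749763 -174.94898878]
now [573.8 160.4 124.8] [179.98   0.   -26.5 ] move tool x,y,z,rz (units): 0.9509 2.6482 0.2901 -0.0972 F [-0.3 -0.  -1.4] w 0.13733044950915432 t 6.15
29.969029426574707
```

{"api": "servo_tool", "payload": {
  "increments": [
    [0.05,0.15,0,0,0,0,1],
    [0.1,0.28,0,0,0,0,1],
    [0.13,0.35,0,0,0,0,1],
    [0.13,0.37,0,0,0,0,1],
    [0.13,0.37,0,0,0,0,1],
    [0.13,0.37,0,0,0,0,1],
    [0.13,0.35,0,0,0,0,1],
    [0.1,0.28,0,0,0,0,1],
    [0.05,0.13,0,0,0,0,1],
    [0,0,0,0,0,-0.03,1],
    [0,0,0,0,0,-0.037,1],
    [0,0,0,0,0,-0.03,1],
    [0,0,0.25,0,0,0,1],
    [0,0,0,0,0,0,1],
    [0,0,0,0,0,0,1],
    [0,0,0,0,0,0,1],
    [0,0,0,0,0,0,1]
  ]
}}

```text
t: 7.85
tool_pos: [0.5348, -0.1749, 0.0958]
orientation: [3.141, -0.001, -0.158]
ft_force: [0.1, -0.4, -1.8]
gripper_width: 0.138
finger_force: 30.0
```

```bash
python3 - <<'E'
from h import *
to(534.2,-174.9,60,-9.0)
c=cam("top"); s=cam("scene")
J=(305,220,412,300)
print(rects(c,(100,150,90),(125,255,255),J,.024,minA=30),rects(c,(0,80,60),(5,255,255),J,.022))
np.savez("top1.npz",**c);np.savez("scene1.npz",**s)
a=cv2.resize(c["image"][215:305,300:420],None,fx=6.5,fy=6.5,interpolation=2)[:280*2]
b=cv2.resize(s["image"][180:295,220:320],None,fx=5,fy=5,interpolation=2)
cv2.imwrite("pics/j_top.png",a[...,::-1]);cv2.imwrite("pics/j_sc.png",b[...,::-1])
E
```

```text
now [ 534.8 -174.9   95.8] [ 1.7999e+02 -6.0000e-02 -9.0300e+00] move tool x,y,z,rz (units): -0.005 0.0008 0.2983 -0.0002 F [ 0.1 -0.4 -1.8] w 0.13819988367765346 t 7.85
[(556.2, -34.1, 118.5, 15.9, -8.88)] []
```

View pics/j_sc.png

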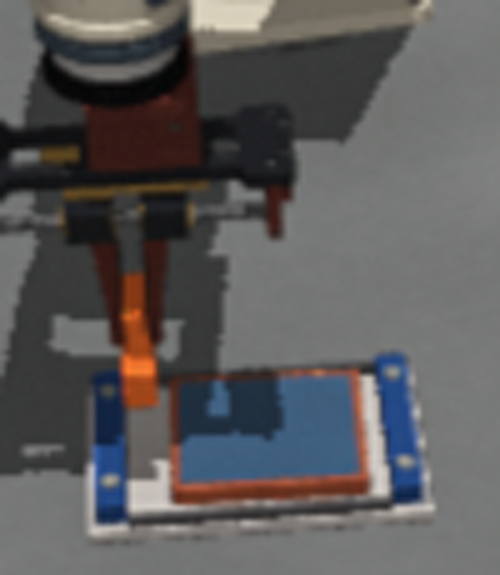

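The scene view shows the spacer foot hanging over the gap between the left rail and the tile, aligned lengthwise. I'll lower it to just above the tile and check the fit.

{"api": "servo_tool", "payload": {
  "increments": [
    [-0.005,0,0.12,0,0,0,1],
    [0,0,0.15,0,0,0,1],
    [0,0,0.06,0,0,0,1],
    [0,0,0,0,0,0,1],
    [0,0,0,0,0,0,1],
    [0,0,0,0,0,0,1]
  ]
}}

```text
t: 8.55
tool_pos: [0.5342, -0.1748, 0.0559]
orientation: [3.141, -0.001, -0.158]
ft_force: [-0.5, -0.5, -1.0]
gripper_width: 0.138
finger_force: 30.0
```

```bash
python3 - <<'E'
from h import *
to(534.2,-174.9,30,-9.0)
s=cam("scene"); np.savez("scene2.npz",**s)
b=cv2.resize(s["image"][225:295,225:315],None,fx=8,fy=8,interpolation=2)
cv2.imwrite("pics/j_sc2.png",b[...,::-1])
P=np.load("scene2.npz")
# foot front face: orange saturated pixels
hs=cv2.cvtColor(s["image"],cv2.COLOR_RGB2HSV)
for v in range(258,290,3):
    print(v,[tuple(int(q) for q in hs[v,u]) for u in range(238,266,1)][::1] if v in(267,) else "")
E
```

```text
now [ 534.2 -174.8   55.9] [ 1.7999e+02 -5.0000e-02 -9.0400e+00] move tool x,y,z,rz (units): 0.0002 0.0004 0.2155 -0.0002 F [-0.5 -0.5 -1. ] w 0.13772974785885647 t 8.55
258 
261 
264 
267 [(128, 12, 85), (110, 152, 67), (109, 189, 66), (109, 182, 66), (108, 184, 65), (109, 188, 65), (115, 106, 60), (6, 157, 109), (10, 211, 168), (10, 214, 160), (10, 213, 157), (9, 212, 161), (9, 214, 163), (9, 190, 148), (10, 86, 104), (12, 34, 97), (8, 107, 88), (5, 120, 70), (111, 65, 55), (105, 130, 61), (105, 131, 64), (105, 129, 67), (106, 124, 68), (106, 126, 67), (106, 128, 68), (106, 128, 68), (106, 128, 68), (106, 124, 68)]
270 
273 
276 
279 
282 
285 
288
```

View pics/j_sc2.png

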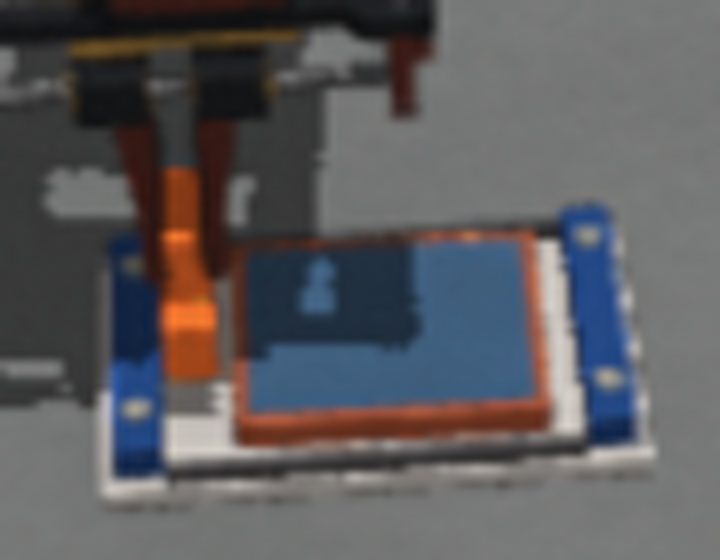

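The foot front (crop 167–217, row 375) sits between the rail's inner edge (≈160) and the tile's edge (≈236). I'll put numbers on the clearances.

```bash
python3 - <<'E'
from h import *
s={k:v for k,v in np.load("scene2.npz").items()}
a=np.radians(-9.0)
def J(p): d=p[:2]*1000-[543.7,-114.7]; return np.array([d@[np.cos(a),np.sin(a)],d@[-np.sin(a),np.cos(a)]]).round(1)
hs=masks(s["image"],8)
def edges(v,lo,hi,x0,x1):
    m=cv2.inRange(hs[int(v*8+4)][None,:,:],np.array(lo),np.array(hi))[0]; k=np.nonzero(m[x0*8:x1*8])[0]
    return (k.min()+x0*8+.5)/8-.5,(k.max()+x0*8+.5)/8-.5
for v in(266,268,270): print("foot front z~.035",[J(ray(s,u,v,z)) for u in edges(v,(4,170,120),(14,255,255),242,253) for z in (.036,)])
for v in(274,276): print("rail inner",[J(ray(s,u,v,.024)) for u in edges(v,(105,150,50),(125,255,255),236,248)])
for v in(262,268,274): print("tile left top",[J(ray(s,u,v,.022)) for u in edges(v,(0,90,60),(14,255,255),253,262)])
E
```

```text
foot front z~.035 [array([ 13.5, -69.3]), array([ 15.2, -52.4])]
foot front z~.035 [array([ 22.3, -68.5]), array([ 24. , -52.6])]
foot front z~.035 [array([ 31. , -68.6]), array([ 32.7, -52.2])]
rail inner [array([ 32., -87.]), array([ 33.5, -72.9])]Traceback (most recent call last):
  File "<stdin>", line 10, in <module>
  File "<stdin>", line 8, in edges
    return umr_minimum(a, axis, None, out, keepdims, initial, where)
ValueError: zero-size array to reduction operation minimum which has no identity
```

Foot spans −69 to −52, rail at −72.9, tile edge about −48, so it fits with about 4 mm on each side. I'll lower it gently (plate contact expected at TCP z≈37 mm).

{"api": "servo_tool", "payload": {
  "increments": [
    [0,0,0.04,0,0,0,1],
    [0,0,0.04,0,0,0,1],
    [0,0,0.04,0,0,0,1],
    [0,0,0.02,0,0,0,1],
    [0,0,0,0,0,0,1],
    [0,0,0,0,0,0,1],
    [0,0,0,0,0,0,1]
  ]
}}

```text
t: 9.3
tool_pos: [0.5339, -0.1748, 0.0387]
orientation: [3.142, -0.0, -0.158]
ft_force: [0.1, 0.5, -0.6]
gripper_width: 0.134
finger_force: 30.0
```

{"api": "servo_tool", "payload": {
  "increments": [
    [0,0,0.01,0,0,0,1],
    [0,0,0.005,0,0,0,1],
    [0,0,0,0,0,0,1],
    [0,0,0,0,0,0,1],
    [0,0,0,0,0,0,1]
  ]
}}

```text
t: 9.8
tool_pos: [0.5338, -0.1747, 0.0368]
orientation: [3.142, -0.0, -0.158]
ft_force: [-0.3, 0.6, -0.5]
gripper_width: 0.137
finger_force: 30.0
```

{"api": "servo_tool", "payload": {
  "increments": [
    [0,0,0.005,0,0,0,1],
    [0,0,0.003,0,0,0,1],
    [0,0,0,0,0,0,1],
    [0,0,0,0,0,0,1],
    [0,0,0,0,0,0,1]
  ]
}}

```text
t: 10.3
tool_pos: [0.5338, -0.1747, 0.0365]
orientation: [3.142, -0.0, -0.158]
ft_force: [-1.4, 0.5, 6.2]
gripper_width: 0.139
finger_force: 30.0
```

Plate contact: 6 N upward at 36.5 mm. I'll relieve it slightly and push along tool −y slowly.

{"api": "servo_tool", "payload": {
  "increments": [
    [0,0,-0.004,0,0,0,1],
    [0,-0.01,0,0,0,0,1],
    [0,-0.01,0,0,0,0,1],
    [0,-0.01,0,0,0,0,1],
    [0,-0.01,0,0,0,0,1],
    [0,-0.01,0,0,0,0,1],
    [0,-0.01,0,0,0,0,1],
    [0,-0.01,0,0,0,0,1],
    [0,0,0,0,0,0,1],
    [0,0,0,0,0,0,1]
  ]
}}

```text
t: 11.3
tool_pos: [0.5353, -0.1664, 0.0365]
orientation: [3.142, -0.001, -0.158]
ft_force: [1.0, -2.4, 3.8]
gripper_width: 0.136
finger_force: 30.0
```

```bash
python3 - <<'E'
from h import *
a=np.radians(-9.0); t=np.array([543.7,-114.7])-46*np.array([-np.sin(a),np.cos(a)])
to(t[0],t[1],36.5,-9.0)
E
```

```text
now [ 535.3 -166.4   36.5] [ 1.80e+02 -3.00e-02 -9.04e+00] move tool x,y,z,rz (units): 0.0014 -0.0535 -0.0002 -0.0002 F [ 1.  -2.4  3.8] w 0.13615501294167948 t 11.3
```

Sliding at about 2.4 N, with 6.4 mm left to flush. I'll continue slowly.

{"api": "servo_tool", "payload": {
  "increments": [
    [0,-0.008,0,0,0,0,1],
    [0,-0.008,0,0,0,0,1],
    [0,-0.008,0,0,0,0,1],
    [0,-0.008,0,0,0,0,1],
    [0,-0.008,0,0,0,0,1],
    [0,0,0,0,0,0,1],
    [0,0,0,0,0,0,1]
  ]
}}

```text
t: 12.0
tool_pos: [0.5359, -0.1616, 0.0365]
orientation: [3.142, -0.0, -0.158]
ft_force: [0.1, -4.5, 5.2]
gripper_width: 0.137
finger_force: 30.0
```

{"api": "servo_tool", "payload": {
  "increments": [
    [0,-0.006,0,0,0,0,1],
    [0,0,0,0,0,0,1],
    [0,-0.006,0,0,0,0,1],
    [0,0,0,0,0,0,1],
    [0,0,0,0,0,0,1],
    [0,0,0,0,0,0,1]
  ]
}}

```text
t: 12.6
tool_pos: [0.5361, -0.1602, 0.0364]
orientation: [3.142, -0.0, -0.158]
ft_force: [-0.1, -5.0, 5.5]
gripper_width: 0.133
finger_force: 30.0
```

{"api": "servo_tool", "payload": {
  "increments": [
    [0,-0.006,0,0,0,0,1],
    [0,0,0,0,0,0,1],
    [0,0,0,0,0,0,1],
    [0,0,0,0,0,0,1]
  ]
}}

```text
t: 13.0
tool_pos: [0.5362, -0.1595, 0.0365]
orientation: [3.142, -0.0, -0.158]
ft_force: [-1.3, -5.0, 5.5]
gripper_width: 0.133
finger_force: 30.0
```

{"api": "servo_tool", "payload": {
  "increments": [
    [0,-0.006,0,0,0,0,1],
    [0,0,0,0,0,0,1],
    [0,0,0,0,0,0,1],
    [0,0,0,0,0,0,1]
  ]
}}

```text
t: 13.4
tool_pos: [0.5363, -0.1591, 0.0364]
orientation: [3.141, -0.0, -0.158]
ft_force: [-0.6, -6.5, 4.4]
gripper_width: 0.137
finger_force: 30.0
```

{"api": "servo_tool", "payload": {
  "increments": [
    [0,-0.006,0,0,0,0,1],
    [0,0,0,0,0,0,1],
    [0,0,0,0,0,0,1],
    [0,0,0,0,0,0,1]
  ]
}}

```text
t: 13.8
tool_pos: [0.5363, -0.159, 0.0365]
orientation: [3.14, -0.0, -0.157]
ft_force: [-2.3, -9.9, 4.8]
gripper_width: 0.133
finger_force: 30.0
```

{"api": "servo_tool", "payload": {
  "increments": [
    [0,-0.006,0,0,0,0,1],
    [0,0,0,0,0,0,1],
    [0,0,0,0,0,0,1],
    [0,0,0,0,0,0,1]
  ]
}}

```text
t: 14.2
tool_pos: [0.5364, -0.159, 0.0365]
orientation: [3.14, -0.001, -0.157]
ft_force: [-2.8, -13.5, 3.8]
gripper_width: 0.132
finger_force: 30.0
```

```bash
python3 - <<'E'
from h import *
to(536.5,-160.1,36.5,-9.0)
s=cam("scene"); np.savez("scene3.npz",**s)
cv2.imwrite("pics/j_sc3.png",cv2.resize(s["image"][225:295,225:315,::-1],None,fx=8,fy=8,interpolation=2))
E
```

```text
now [ 536.4 -159.    36.5] [ 1.7988e+02 -3.0000e-02 -9.0000e+00] move tool x,y,z,rz (units): 0.0023 0.0091 0.0001 0.0 F [ -2.8 -13.5   3.8] w 0.13192308856825957 t 14.2
```

View pics/j_sc3.png

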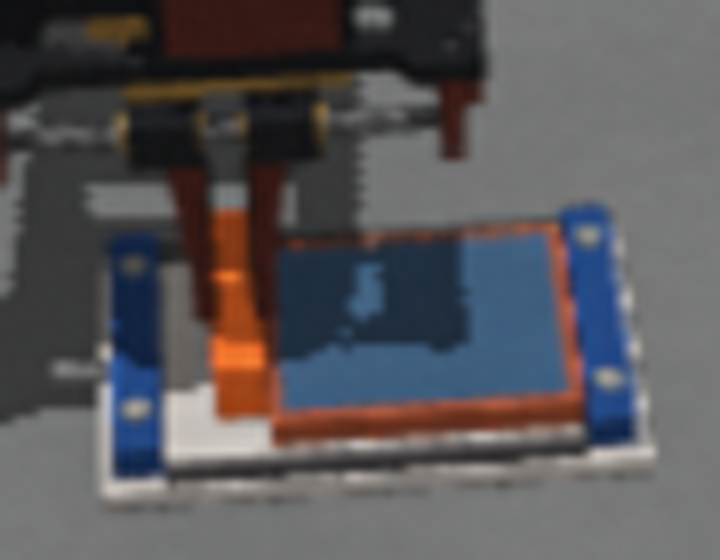

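The tile is against the right rail along its whole length, at crop (565,230) to (582,400), with the spacer tight on its left face. The tool has stopped and the force is climbing (13.7 N). One more small step will make the push firm.

{"api": "servo_tool", "payload": {
  "increments": [
    [0,-0.005,0,0,0,0,1],
    [0,0,0,0,0,0,1],
    [0,0,0,0,0,0,1],
    [0,0,0,0,0,0,1],
    [0,0,0,0,0,0,1]
  ]
}}

```text
t: 14.75
tool_pos: [0.5364, -0.1589, 0.0365]
orientation: [3.139, -0.001, -0.157]
ft_force: [-3.5, -16.3, 4.3]
gripper_width: 0.13
finger_force: 30.0
```

```bash
python3 - <<'E'
from h import *
c=cam("top"); J=(305,220,412,300)
print(rects(c,(100,150,60),(125,255,255),(305,220,345,300),.024,minA=30),rects(c,(0,80,60),(6,255,255),J,.022))
s={k:v for k,v in np.load("scene3.npz").items()}
a=np.radians(-9.0)
def Jc(p): d=p[:2]*1000-[543.7,-114.7]; return np.array([d@[np.cos(a),np.sin(a)],d@[-np.sin(a),np.cos(a)]]).round(1)
hs=masks(s["image"],8)
for v in(258,264,270): # tile right/rail boundary: last terracotta column before rail blue
    m=cv2.inRange(hs[v*8+4][None],np.array((0,90,60)),np.array((14,255,255)))[0]; k=np.nonzero(m[290*8:302*8])[0]
    if len(k): print(v,Jc(ray(s,(k.max()+290*8+.5)/8-.5,v,.022)))
print(ctrl.state()["ft_force"],ctrl.state()["tool_pos"])
E
```

```text
[(556.1, -34.2, 118.5, 16.1, -9.01)] []
258 [-25.   73.8]
264 [ 2.3 73.5]
270 [29.  74.3]
[ -3.35582971 -16.54160198   4.74637182] [ 0.53641786 -0.15891007  0.0364985 ]
```

The tile edge measures 73.5–74.3 mm along the rail (inner face at 73 mm), so it is flush and square, with a steady push of about 17 N. Handing in.

```bash
python3 -c "
from h import *
print(ctrl.sign_off())"
```

```text
the job is handed in; nothing more can be done
None
```

The job is handed in: the spacer went from its mould into the wide gap and slid the tile flush and square against the opposite rail; the arm still holds it there with a push of about 17 N.

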